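# Hold the fin saddle against the jig's sprung stop

### The job

Pick up the red fin saddle by its fin and set it astride the white rocket tube in the jig, fin straight up, on the bare length of tube clear of the blue stop. Then slide it along the tube squarely against the blue sprung stop and push gently until the stop's black pointers stand in the green part of the gauge; keep that push steady for three seconds and finish still gripping and pressing, so that I can put the screws in. Never drive the stop to the end of its travel, and leave the other things on the bench where they are.

Things in the scene. Friction and masses are not known exactly. Their poses are not given: they have to be found in the camera images.
- saddle: Red printed fin saddle, 110 g: inverted-U half shell 80 mm long (its x), 55 mm wide (y), one upright fin along its middle; stands on its two lower edges. Origin: centre of the underside, z up. Shell top 39 mm above the origin. Channel beneath it open at both ends, 46.6 mm wide, roof 35 mm above the origin. Both ends alike: either may face the stop.
- fin_grip (a point): Where to grip the saddle: middle of its fin, 70 mm above the saddle's origin; axes as the saddle's. The fin is a flat plate 10 mm thick (across y), from 39 to 99 mm above the origin, 80 mm long at its root and 53 mm at the top.
- jig: Fixed jig: plywood board 420 x 140 x 18 mm carrying a level white tube. Origin: centre of the board's underside; x along the tube towards the blue stop. Bare tube from x = -165 mm (clamp block, 148 mm high) to +90 mm (stop face at rest); a post 143 mm high behind the stop, x = 172 to 208 mm. Gauge strips on the board on both sides: yellow, green, red towards +x.
- tube_bare (a point): A point on the axis of the white tube, at jig x = -30 mm, y = 0, 100 mm above the table, in the middle of the bare length; axes as the jig's. Tube diameter 41.6 mm, its top 121 mm above the table. With the saddle resting astride the tube, the saddle's origin is 85.5 mm above the table.
- stop (a joint): Travel of the blue sprung stop in m: 0 at rest (spring out), growing as it is pushed along the jig's +x, 0.040 at its end. The spring needs about 0.5 N per mm (11 N at 0.022) and has no preload. The green of the gauge is 0.015 to 0.029; the black pointers move with the plate, their near edges level with its face.
- stop_face (a point): Middle of the face of the blue stop plate, on the tube's axis, 100 mm above the table; moves with the stop, axes parallel to the jig's. The plate is 84 mm wide, 8 mm thick, and reaches from 23 mm to 141 mm above the table. With the saddle's end flush against it, the saddle's origin is 40 mm before the face.
- fin_can: White fin can, a tube 44 mm across and 65 mm high with three fins reaching 43 mm from its axis; stands upright. Origin: centre of its underside. Leave alone.
- nose_cone: Orange nose cone 42 mm across, 90 mm high, standing point up. Origin: centre of its underside. Leave alone.
- glue_bottle: White bottle 48 mm across, 120 mm high, yellow cap. Origin: centre of its underside. Leave alone.
- tape_roll: Cardboard-coloured ring 90 mm across, 24 mm high, lying flat. Origin: centre of its underside. Leave alone.
- screwdriver: Screwdriver with a yellow handle, lying along its x. Leave alone.
- wrench: Dark steel open-ended wrench, lying along its x. Leave alone.
Not all that is in view belongs to the job. There is more than one size of the saddle; the one meant has the size given above.

How it is judged:
By the outcome, as a careful person would: the job done as asked, in the order asked, and still so for the second after the job is handed in, while the arm keeps its last pose, push and grip.
It also fails if it takes over 48 s, if anything falls off the work surface, if the arm or the gripper's body presses on something with over 40 N, if the wrist force passes 120 N, or if a joint passes its speed limit or range.

### The arm

A 6-joint arm with a two-finger parallel gripper is mounted at the origin on the work surface. World frame = base frame: x ahead of the robot, y to its left, z up, the work surface at z = 0. Lengths are in mm, angles in rad, forces in N, time in s.
With the tool pointing down it reaches from about 250 to 725 mm from the base axis. Payload 4 kg.
Tool frame: the origin (TCP) lies on the centre line of the jaws, within the pads' length; the fingertips stand 8 mm ahead of it and the grasp point (between the pads) lies 11 mm behind it; z points along the fingers, y is the line along which they close (so a half turn about z gives the same grasp; the last joint's range is limited). The gripper opens to 85 mm and grips with 20 to 120 N. Pads are 22 mm wide; open, the fingers measure 114 mm over their backs; the gripper's body (76 mm by 85 mm) begins 54 mm behind the grasp point. The pads swing forward as they close: fully open they stand 13 mm farther back than shut.
Start: joints at [1.279, 0.241, 0.005, 1.335, 0, 1.571], TCP at [143.836, 478.864, 239.306] pointing down, gripper open.
Joint ranges: [-2.72, 2.72], [-1.05, 1.87], [-1.09, 1.28], [-1.99, 2.15], [-1.42, 1.44], [-3.14, 3.14]. Speed limits (rad/s): [2.79, 2.79, 3.14, 3.14, 3.14, 3.14].

### API

Orientations are given as a rotation vector (axis times angle).
In Python, from station import arm, eyes, job gives the robot as it stands. The module is installed in compiled form; this text tells all that it offers.
- The arm moves only by the tool carry_out, never from a script. Its argument "steps" is a list of rows, each a list of 7 numbers: the turn, a rotation vector about the tool's x, y, z in rad, then the shift along the tool's x, y, z in cm, then the closure in counts, from 0 (fully open) to 255 (shut). In form: [[ax, ay, az, x, y, z, hand], ...]. A call has exactly 8 rows; each row is the pose to reach, as a shift and turn from the pose commanded when the call began, along the tool's axes at that moment; what a row does not reach only later rows make up. A row lasts 1/10 s, in which the tool goes at most 50 mm and 8.59 degrees, less where a joint would pass 70% of its speed; a pose out of reach is approached as far as the arm can. A call with a gripper value outside its range is refused whole. The fingers move at their own pace and stop on an object; the grip force is fixed at half the most. Time passes only in rows, so rows that repeat a pose let the fingers close, or fill a call up. It gives the time, the measured TCP pose, the force, the opening and the grip force at its end, in the units of the state.
- arm.get_state(): the state, without advancing time (a new reading comes with each control period).
- eyes.read_camera(name): name is "scene" or "side" or "wrist"; returns the picture (384x512x3 uint8, red, green, blue); there is no depth.
- eyes.camera_model(name): a dict with "fx", "fy", "cx", "cy" (pixels), "k1" (the pictures are not rectified: a ray, as slopes to the right and down, at radius r is drawn at 1 + k1 r^2 times it, then the intrinsics apply), "T" (4x4, takes a point from camera to world coordinates). Camera axes: x right, y down, z forward; pixel columns grow to the right and rows downward; lengths in mm; the calibration is good to about 2 mm. A picture is of the moment at which its call begins: read the wrist's pose just before it. camera_model takes no time and is no camera call; for the wrist camera it gives the pose at the moment of the call.
- job.job_done(): hands the job in; it is judged then, once.
The state is a dict: "time": time; "joint_positions": joint angles; "dq": joint speeds; "joint_efforts": joint torques, N m; "tcp_pos": TCP position; "eef_rot": TCP orientation; "contact_force": force on the tool from outside, world axes, zero at the start; "wrist_torque": the same for the moment, N m; "grip_width": finger opening in mm; "finger_force": force on a finger pad.
Only numpy, scipy, OpenCV 4.12 (cv2) and the standard library are available. Lean on these libraries where they do the work, as an engineer would, in place of code of your own. Each camera call takes 0.05 s, during which the arm holds its last target. There are 200 camera calls.

## Working session

There is one attempt and no reset: what is moved stays moved. The work goes in short steps, Python scripts to look and compute and a tool call to move; the robot and the scene stay as the last step left them, time stands still between calls to the robot, and variables do not carry over. Pictures are saved under pics/ and viewed, at most 10 in all, crops included, and the job is handed in when it is done.

Besides the shell and the picture viewer there is one more tool, called after "Request:" as name(argument=value, ...) on one line, values as JSON. carry_out: Moves the arm, as the interface text tells. Its arguments: {"type":"object","properties":{"steps":{"type":"array"}},"required":["steps"]}

```bash
mkdir -p pics
cat > h.py <<'E'
import numpy as np, cv2
from station import arm, eyes, job
def model(n):
    m=eyes.camera_model(n); m['T']=np.array(m['T']); return m
def ray(m,u,v):
    x=np.array([(u-m['cx'])/m['fx'],(v-m['cy'])/m['fy']]); s=x.copy()
    for _ in range(30): s=x/(1+m['k1']*(s@s))
    d=m['T'][:3,:3]@np.array([s[0],s[1],1]); return m['T'][:3,3],d/np.linalg.norm(d)
def atz(m,u,v,z):
    o,d=ray(m,u,v); return o+d*(z-o[2])/d[2]
def proj(m,P):
    p=np.linalg.inv(m['T'])@np.append(P,1); s=p[:2]/p[2]; s=s*(1+m['k1']*(s@s))
    return np.array([s[0]*m['fx']+m['cx'],s[1]*m['fy']+m['cy']])
def tri(obs):
    A=np.zeros((3,3));b=np.zeros(3)
    for m,u,v in obs:
        o,d=ray(m,u,v);Q=np.eye(3)-np.outer(d,d);A+=Q;b+=Q@o
    p=np.linalg.solve(A,b); 
    res=[np.linalg.norm((np.eye(3)-np.outer(ray(*q)[1],ray(*q)[1]))@(p-q[0]['T'][:3,3])) for q in obs]
    return p,res
def snap(n,f):
    im=eyes.read_camera(n); cv2.imwrite('pics/'+f,im[:,:,::-1]); return im
E
python3 - <<'E'
from h import *
for n in('scene','side','wrist'):
    m=model(n); im=snap(n,n+'0.png'); print(n,m['fx'],m['k1'],m['T'].round(3).tolist())
s=arm.get_state();print(s)
a=cv2.imread('pics/scene0.png');b=cv2.imread('pics/side0.png')
E
```

```text
scene 422.2620477509318 0.03803896016465782 [[0.884, 0.262, -0.386, 949.219], [0.466, -0.466, 0.752, -987.722], [0.017, -0.845, -0.534, 755.327], [0.0, 0.0, 0.0, 1.0]]
side 480.1154868208298 0.028909122156925888 [[0.995, -0.084, 0.057, 404.134], [-0.1, -0.737, 0.668, -860.159], [-0.014, -0.67, -0.742, 941.42], [0.0, 0.0, 0.0, 1.0]]
wrist 303.5096436570252 -0.03723807142914722 [[0.288, 0.92, 0.267, 76.538], [0.958, -0.276, -0.082, 499.711], [-0.002, 0.28, -0.96, 372.013], [0.0, 0.0, 0.0, 1.0]]
{'time': 0.15, 'joint_positions': array([1.27901290e+00, 2.41260325e-01, 4.00597567e-03, 1.33518846e+00,
       4.74572226e-06, 1.57082443e+00]), 'dq': array([ 1.37836902e-03, -3.74293383e-03,  4.48128787e-03,  3.16901559e-04,
        8.49008023e-06,  4.87430062e-05]), 'joint_efforts': array([ 1.02827105e-04, -3.72636044e+01,  2.52637911e+01,  1.23966672e-02,
       -4.81958375e-05,  5.77514186e-06]), 'tcp_pos': array([143.69233398, 478.41150934, 238.59667992]), 'eef_rot': array([-4.56716230e-01, -3.10796958e+00,  2.55753249e-03]), 'contact_force': array([-0.21409232, -0.73682766, -0.58634116]), 'wrist_torque': array([-0.0170059 ,  0.00940296,  0.01248333]), 'finger_force': 0.0, 'grip_width': 85.48366485468934}
```

View pics/scene0.png

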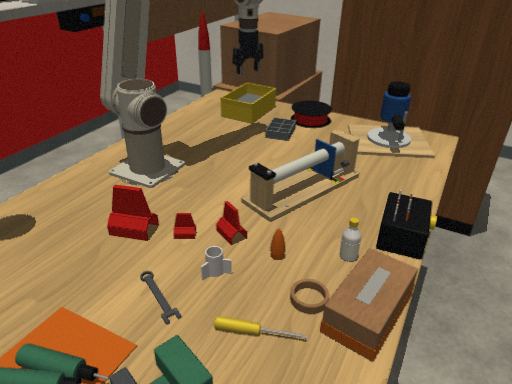

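View pics/side0.png

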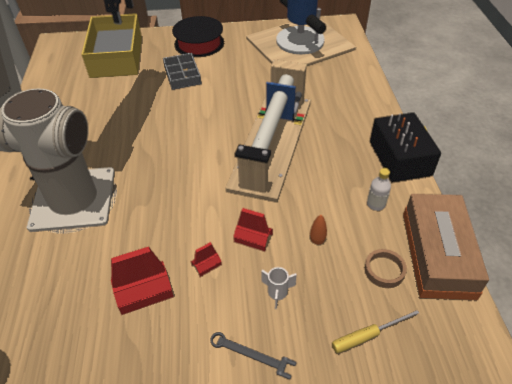

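Three candidates are in view: large red (scene 133,215), small (185,225) and medium (231,223). I'll enlarge them to measure, along with the jig.

Run:
```python
import cv2,numpy as np
a=cv2.imread('pics/scene0.png');b=cv2.imread('pics/side0.png')
def crop(im,x,y,w,h,k): return cv2.resize(im[y:y+h,x:x+w],None,fx=k,fy=k,interpolation=cv2.INTER_CUBIC)
o=np.zeros((600,800,3),np.uint8)
def put(i,x,y): o[y:y+i.shape[0],x:x+i.shape[1]]=i
put(crop(a,100,180,70,60,5),0,0)      # scene large x5
put(crop(a,210,195,45,50,6),360,0)    # scene med x6
put(crop(b,105,240,75,75,4),0,300)    # side large x4
put(crop(b,185,200,90,75,5),310,300-75+0+75) if 0 else put(crop(b,185,200,90,60,5),310,300)
cv2.imwrite('pics/sad.png',o)
o=np.zeros((600,800,3),np.uint8)
put(crop(b,225,55,90,145,4),0,0)
put(crop(a,240,130,125,90,3),370,0)
put(crop(a,310,130,60,60,5),370,290)
cv2.imwrite('pics/jig.png',o)
```

```text
(no output)
```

View pics/sad.png

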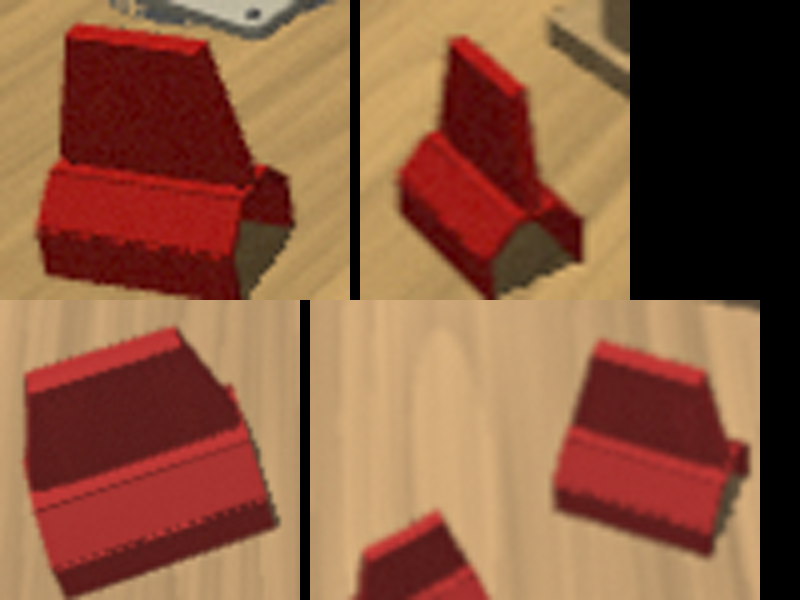

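View pics/jig.png

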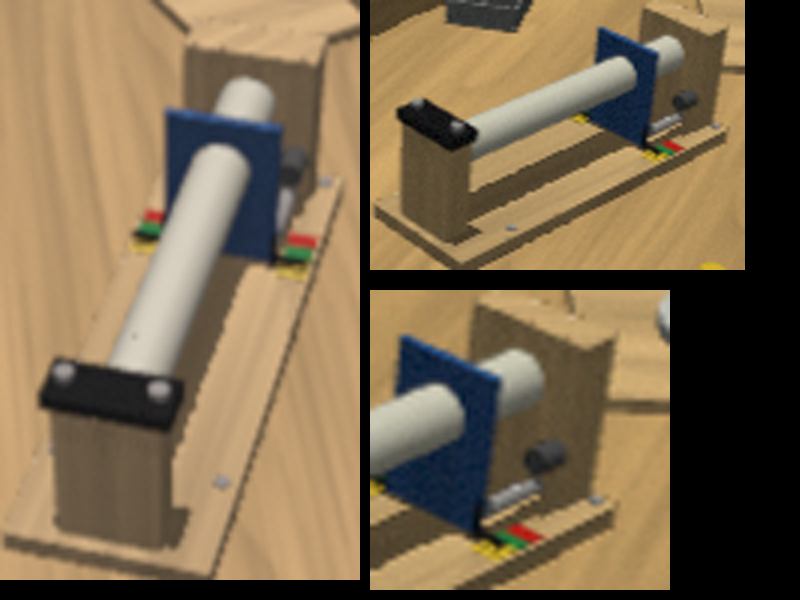

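```bash
cat > fit.py <<'E'
from h import *
from scipy.optimize import least_squares
S=model('scene');D=model('side')
def T(p,q): return p[:3]+np.array([np.cos(p[3])*q[0]-np.sin(p[3])*q[1],np.sin(p[3])*q[0]+np.cos(p[3])*q[1],q[2]])
def fit(obs,x0,fixz=False):
    f=lambda p:np.concatenate([proj(m,T(p,np.array(q)))-np.array(uv) for m,q,uv in obs])
    r=least_squares(f,x0,loss='soft_l1');return r.x,f(r.x).reshape(-1,2).round(1)
E
python3 - <<'E'
from fit import *
for name,l,r in(('med',(226.7,201.7,243,209.4),(236.8,210,264,215.6)),('large',(113.4,186.4,111.7,260),(141.4,189.4,149.5,248.7))):
    P=[tri([(S,a,b),(D,c,d)]) for a,b,c,d in(l,r)]
    print(name,[(p.round(1),np.round(e,1)) for p,e in P],np.linalg.norm(P[0][0]-P[1][0]))
sm=np.array([[90,42,141],[90,-42,141],[90,-42,23]])
o=[(D,sm[0],(266.75,83)),(D,sm[1],(295.75,86.75)),(D,sm[2],(294.2,120.5)),
(S,sm[0],(316.2,139.3)),(S,sm[1],(335.7,147)),(S,sm[2],(332.3,179.1)),
(S,[-210,70,18],(241.8,198)),(S,[-210,-70,0],(270.7,218)),(S,[210,-70,18],(358.3,172.7)),
(D,[-210,70,0],(226.25,188.75)),(D,[-210,-70,0],(278.25,199.25)),(D,[210,-70,18],(310.5,100))]
print(fit(o,[500,100,0,1.2]))
# med saddle: fin top ends, shell
d=lambda x,y:(185+(x-310)/5,200+(y-300)/5); s=lambda x,y:(210+(x-360)/6,195+y/6)
# fin visible (-y) top edge, shell lower edge corners -y side
o=[(D,[-40,-27.5,0],d(557,512)),(D,[40,-27.5,0],d(712,556)),(S,[40,-27.5,0],s(492,298)),(S,[-40,-27.5,10],s(402,188)),(S,[40,27.5,0],s(581,262)),
(D,[-26.5,5,99],d(602,340)),(D,[26.5,5,99],d(706,374)),(D,[26.5,-5,99],d(706,386)),(D,[-26.5,-5,99],d(597,353)),
(S,[-26.5,5,99],s(461,36)),(S,[26.5,-5,99],s(519,98)),(S,[-26.5,-5,99],s(451,42)),(S,[26.5,5,99],s(524,87))]
print(fit(o,[330,0,0,-.4]))
E
```

```text
med [(array([ 432.9, -164.7,   97.9]), array([0.5, 0.5])), (array([ 478.5, -188.5,   99.5]), array([1.1, 1.1]))] 51.44318801497328
large [(array([ 161.9, -302.5,  141.2]), array([1.4, 1.4])), (array([ 235.2, -279. ,  139.2]), array([1.4, 1.4]))] 77.02129570223738
(array([539.70723628, 152.9664996 ,  -1.10470059,   1.19238569]), array([[-0.5, -0.9],
       [-0.2, -0. ],
       [-0.5, -0.7],
       [ 0.4, -0.3],
       [ 0.1,  0.9],
       [-0.6,  0.1],
       [ 0. , -1. ],
       [ 0.6,  4.1],
       [ 2.1, -0.2],
       [-0.1,  2.2],
       [-0.5,  2.4],
       [ 0.6, -1.7]]))
(array([ 4.55419697e+02, -1.77051832e+02,  2.13134500e-01,  7.49293678e+01]), array([[ 0. , -0.3],
       [ 0.4,  0.7],
       [-0.8,  0.9],
       [-0.8,  1.6],
       [ 0.9, -0.2],
       [-0. , -0.6],
       [ 1. , -1.1],
       [-0.6, -0.2],
       [-0.7, -0. ],
       [ 0.9, -0.2],
       [-1.5, -0.2],
       [-0.5, -0.1],
       [ 0.8,  0.5]]))
```

The medium saddle (scene 231,223; side 254,228) is the one meant: its fin top is at z≈99 and is about 51–53 mm long. The large one's fin top is at 140 mm and the small one is far smaller. The crop confirms this. Next I move over the jig to look at it with the wrist camera.

Request:
carry_out(steps=[[0, 0, 0.18, -44, -23, -6, 0], [0, 0, 0.18, -44, -23, -6, 0], [0, 0, 0.18, -44, -23, -6, 0], [0, 0, 0.18, -44, -23, -6, 0], [0, 0, 0.18, -44, -23, -6, 0], [0, 0, 0.18, -44, -23, -6, 0], [0, 0, 0.18, -44, -23, -6, 0], [0, 0, 0.18, -44, -23, -6, 0]])

```text
time: 0.95
tcp_pos: [429.0, 199.7, 287.5]
eef_rot: [-0.734, -3.054, -0.0]
contact_force: [1.7, 1.2, 0.3]
grip_width: 85.6
finger_force: 0.0
```

```bash
cat >> h.py <<'E'
from scipy.spatial.transform import Rotation as Ro
def go(p,yaw):
    s=arm.get_state(); R=Ro.from_rotvec(s['eef_rot']).as_matrix()
    w=np.array([[-np.sin(0),0,0]]);y=np.array([np.cos(yaw),np.sin(yaw),0]);z=np.array([0,0,-1.]);x=np.cross(y,z)
    G=np.c_[x,y,z]; rv=Ro.from_matrix(R.T@G).as_rotvec(); d=R.T@(np.array(p)-s['tcp_pos'])/10
    print('row',rv.round(3).tolist(),d.round(2).tolist()); return s
def st():
    s=arm.get_state();R=Ro.from_rotvec(s['eef_rot']).as_matrix()
    print('t',round(s['time'],2),'tcp',s['tcp_pos'].round(1),'yaw',round(np.arctan2(R[1,1],R[0,1]),3),'z',R[:,2].round(3),'q',s['joint_positions'].round(2),'F',s['contact_force'].round(1),'M',s['wrist_torque'].round(2),'w',round(s['grip_width'],1),'ff',round(s['finger_force'],1))
E
python3 -c "
from h import *
st();go([500,130,300],1.102)"
```

```text
t 0.95 tcp [429.  199.7 287.5] yaw 1.099 z [-0.  0. -1.] q [0.44 0.17 0.04 1.44 0.   0.91] F [1.7 1.2 0.3] M [ 0.09 -0.05 -0.01] w 85.6 ff 0.0
row [0.0, -0.0, -0.003] [-9.49, -2.98, -1.25]
```

Request:
carry_out(steps=[[0, 0, 0, -9, -3, -1, 0], [0, 0, 0, -9, -3, -1, 0], [0, 0, 0, -9, -3, -1, 0], [0, 0, 0, -9, -3, -1, 0], [0, 0, 0, -9, -3, -1, 0], [0, 0, 0, -9, -3, -1, 0], [0, 0, 0, -9, -3, -1, 0], [0, 0, 0, -9, -3, -1, 0]])

```text
time: 1.75
tcp_pos: [493.9, 134.7, 297.5]
eef_rot: [0.731, 3.055, 0.0]
contact_force: [-0.0, 0.7, -0.3]
grip_width: 85.8
finger_force: 0.0
```

Run:
```python
from h import *
import pickle
st();m=model('wrist');im=snap('wrist','w1.png');pickle.dump(m,open('w1.pkl','wb'))
cv2.imwrite('pics/w1b.png',cv2.resize(im[:,:,::-1],(800,600),interpolation=cv2.INTER_CUBIC))
go([455.4,-177,190],1.102)
```

```text
t 1.75 tcp [493.9 134.7 297.5] yaw 1.101 z [ 0.  0. -1.] q [0.27 0.25 0.17 1.49 0.   0.74] F [-0.   0.7 -0.3] M [-0.01 -0.06 -0.01] w 85.8 ff 0.0
row [0.0, 0.0, -0.002] [-10.67, -29.52, 10.74]
```

View pics/w1b.png

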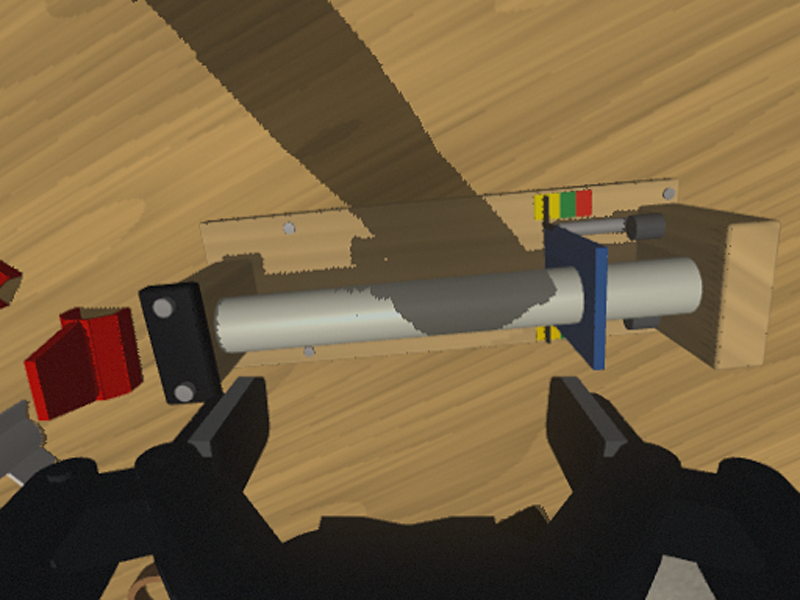

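The wrist picture shows the tube from (220,327) to (580,292) in the enlarged image, the plate's top edge at (595,246)–(594,364), and the board's far corners at (202,222) and (678,179). I'll fit the jig pose with these.

Run:
```python
from fit import *
import pickle
W=pickle.load(open('w1.pkl','rb')); w=lambda x,y:((x+.5)*.64-.5,(y+.5)*.64-.5)
sm=np.array([[90,42,141],[90,-42,141],[90,-42,23]])
o2=[(D,sm[0],(266.75,83)),(D,sm[1],(295.75,86.75)),(D,sm[2],(294.2,120.5)),
(S,sm[0],(316.2,139.3)),(S,sm[1],(335.7,147)),(S,sm[2],(332.3,179.1))]
o1=[(W,[-210,70,18],w(202,222)),(W,[210,70,18],w(678,179)),(W,sm[0],w(595,246)),(W,sm[1],w(594,365))]
sil=[(235,301),(400,285),(520,274),(235,351),(340,342),(500,325)]
def f(p,obs,k):
    r=[]
    for m,q,uv in obs: r+=list(proj(m,T(p,np.array(q,float)))-np.array(uv))
    a=np.array([np.cos(p[3]),np.sin(p[3]),0]);c=T(p,np.array([0,0,100.]))
    for i,(x,y) in enumerate(sil):
        ro,d=ray(W,*w(x,y));n=np.cross(a,d);n/=np.linalg.norm(n)
        r.append(((ro-c)@n*(1)))
    s=np.array(r[-6:]); s=np.abs(s)-20.8
    return np.concatenate([r[:-6],s*k])
for obs,k in((o1,1),(o1+o2,1),(o2,0),(o1,0)):
    r=least_squares(lambda p:f(p,obs,k),[540,153,0,1.19],loss='soft_l1');print(r.x.round(4),r.fun.round(1))
r=least_squares(lambda p:np.append(f([p[0],p[1],0,p[2]],o1,1),[0]),[540,153,1.19],loss='soft_l1');print(r.x.round(4),r.fun.round(1))
```

```text
[538.5792 151.5068  -7.697    1.1976] [ 0.8  1.3  0.1 -0.8  0.   0.5 -0.5  1.4 -3.3 -3.  -3.2 -0.5 -0.2 -1.9]
[538.2088 151.4315  -4.9635   1.1948] [-0.2  0.9  1.2 -0.5  1.   0.9  0.2  2.5 -1.1  0.6 -0.7  1.5 -1.1  0.7
 -0.4  0.8 -0.7  2.  -1.4  1.1 -3.4 -2.8 -2.7 -0.7 -0.6 -2.7]
[543.2445 147.5309   0.7178   1.2273] [-0.2 -0.2  0.4  0.1  0.  -0.5 -0.2 -0.1  0.2  0.8 -0.5  0.1  0.   0.
  0.  -0.  -0.  -0. ]
[537.5553 151.7048  -7.5721   1.1933] [ 0.5 -0.1  0.3 -0.9  0.1 -0.1 -0.8  1.  -0.  -0.  -0.   0.   0.  -0. ]
[535.8214 149.7825   1.1944] [-3.6  0.3  1.6 -1.4  0.5  0.4 -0.3  3.3 -3.8 -3.1 -3.  -0.9 -0.8 -2.9
  0. ]
```

Request:
carry_out(steps=[[0, 0, 0, -10.7, -29.5, 10.5, 0], [0, 0, 0, -10.7, -29.5, 10.5, 0], [0, 0, 0, -10.7, -29.5, 10.5, 0], [0, 0, 0, -10.7, -29.5, 10.5, 0], [0, 0, 0, -10.7, -29.5, 10.5, 0], [0, 0, 0, -10.7, -29.5, 10.5, 0], [0, 0, 0, -10.7, -29.5, 10.5, 0], [0, 0, 0, -10.7, -29.5, 10.5, 0]])

```text
time: 2.6
tcp_pos: [454.2, -180.3, 190.7]
eef_rot: [-0.742, -3.05, 0.001]
contact_force: [0.3, 0.6, 0.4]
grip_width: 85.5
finger_force: 0.0
```

Run:
```python
from h import *
import pickle
st();m=model('wrist');im=snap('wrist','w2.png');pickle.dump(m,open('w2.pkl','wb'))
cv2.imwrite('pics/w2b.png',cv2.resize(im[:,:,::-1],(800,600),interpolation=cv2.INTER_CUBIC))
a=cv2.cvtColor(cv2.imread('pics/w1.png'),cv2.COLOR_BGR2HSV).astype(int)
for u in (155,175,195,215,235,300,320,340):
    print(u,[(v,a[v,u,1],a[v,u,2]) for v in list(range(170,200,1)) +list(range(204,228))  if abs(a[v+1,u,1]-a[v-1,u,1])>28])
```

```text
t 2.6 tcp [ 454.2 -180.3  190.7] yaw 1.094 z [-0.003  0.    -1.   ] q [-0.38  0.25 -0.11  1.21 -0.    0.1 ] F [0.3 0.6 0.4] M [-0.01 -0.   -0.01] w 85.5 ff 0.0
155 [(188, np.int64(109), np.int64(68)), (189, np.int64(47), np.int64(71)), (225, np.int64(46), np.int64(84)), (226, np.int64(108), np.int64(59))]
175 [(186, np.int64(110), np.int64(86)), (187, np.int64(65), np.int64(79)), (188, np.int64(27), np.int64(86)), (222, np.int64(23), np.int64(133)), (223, np.int64(72), np.int64(135)), (224, np.int64(111), np.int64(159))]
195 [(184, np.int64(104), np.int64(86)), (185, np.int64(72), np.int64(81)), (186, np.int64(31), np.int64(83)), (223, np.int64(18), np.int64(127)), (226, np.int64(15), np.int64(132)), (227, np.int64(71), np.int64(151))]
215 [(183, np.int64(86), np.int64(83)), (184, np.int64(44), np.int64(81)), (219, np.int64(41), np.int64(132)), (220, np.int64(92), np.int64(152))]
235 [(181, np.int64(95), np.int64(86)), (182, np.int64(51), np.int64(80)), (217, np.int64(25), np.int64(132)), (218, np.int64(83), np.int64(150)), (219, np.int64(115), np.int64(166))]
300 [(175, np.int64(101), np.int64(88)), (176, np.int64(63), np.int64(81)), (177, np.int64(23), np.int64(77)), (211, np.int64(28), np.int64(81)), (212, np.int64(72), np.int64(103)), (213, np.int64(111), np.int64(151))]
320 [(173, np.int64(109), np.int64(91)), (174, np.int64(68), np.int64(82)), (175, np.int64(26), np.int64(78)), (210, np.int64(49), np.int64(109)), (211, np.int64(95), np.int64(155))]
340 [(172, np.int64(78), np.int64(82)), (173, np.int64(36), np.int64(77)), (208, np.int64(20), np.int64(126)), (209, np.int64(84), np.int64(145)), (210, np.int64(116), np.int64(161))]
```

View pics/w2b.png

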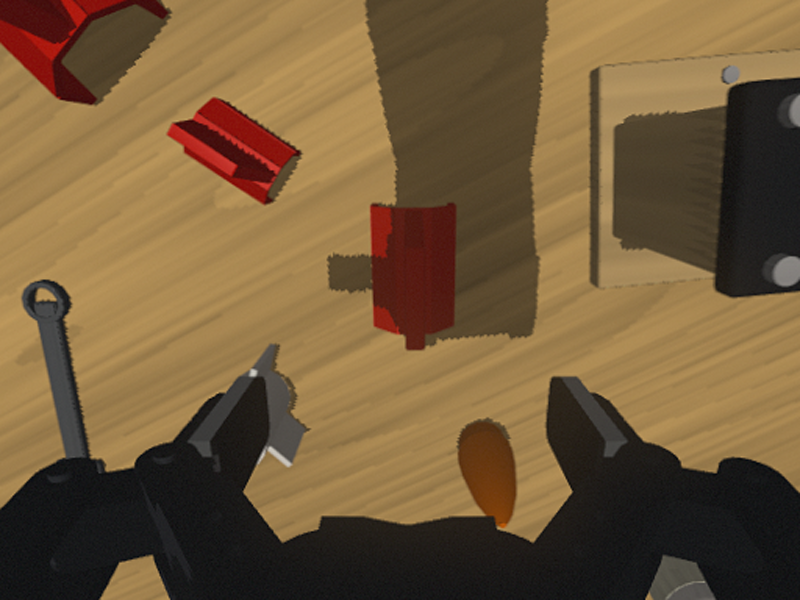

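Run:
```python
from fit import *
import pickle
W=pickle.load(open('w1.pkl','rb'));V=pickle.load(open('w2.pkl','rb')); w=lambda x,y:((x+.5)*.64-.5,(y+.5)*.64-.5)
for n,u,z in(('finend',(415,349),99),('fin L',(405,349),99),('fin R',(425,349),99),('shell mid far',(414,206),25),('shell mid near',(414.5,330),25),('left far',(372,205),15),('right far',(456,205),15)):
    p=atz(V,*w(*u),z);q=p[:2]-[455.4,-177];c,s=np.cos(.469),np.sin(.469);print(n,p.round(1),'in fit saddle frame',(q[0]*c-q[1]*s).round(1),(q[0]*s+q[1]*c).round(1))
up=[(155,188.6),(175,186.9),(195,185),(215,183.4),(235,181.6),(300,175.8),(320,174),(340,172.2)]
lo=[(175,223),(215,219.6),(235,217.8),(300,212),(320,210.5),(340,208.8)]
def f(p,obs,kz):
    r=[]
    a=np.array([np.cos(p[3]),np.sin(p[3]),0]);c=T(p,np.array([0,0,100.]))
    for sg,L in((1,up),(-1,lo)):
        for u in L:
            ro,d=ray(W,*u);n=np.cross(a,d);n/=np.linalg.norm(n);n*=np.sign(n@np.cross([0,0,1],a))
            r.append((c-ro)@n+sg*20.8)
    for m,q,uv in obs: r+=list(proj(m,T(p,np.array(q,float)))-np.array(uv))
    return np.append(r,kz*p[2])
o1=[(W,[-210,70,18],w(202,222)),(W,[210,70,18],w(678,179)),(W,[90,42,141],w(595,246)),(W,[90,-42,141],w(594,365))]
for obs,k in((o1,0),(o1,1),(o1[2:],1)):
    r=least_squares(lambda p:f(p,obs,k),[540,153,0,1.19]);print(r.x.round(4),r.fun.round(1))
    for X in(-30,72): print(T(r.x,np.array([X,0,0])).round(1))
```

```text
finend [ 475.5 -185.9   99. ] in fit saddle frame 22.0 1.2
fin L [ 473.2 -190.4   99. ] in fit saddle frame 22.0 -3.9
fin R [ 477.9 -181.4   99. ] in fit saddle frame 22.0 6.3
shell mid far [ 417.5 -155.7   25. ] in fit saddle frame -43.5 1.9
shell mid near [ 490.5 -192.7   25. ] in fit saddle frame 38.5 1.9
left far [ 405.3 -179.7   15. ] in fit saddle frame -43.5 -25.0
right far [ 430.1 -131.7   15. ] in fit saddle frame -43.0 29.0
[538.2818 151.2093  -6.3251   1.1947] [-0.4 -0.2 -0.3 -0.   0.   0.2  0.2  0.3  0.4  0.5  0.5  0.4  0.7  0.8
  0.1  0.9  0.5 -0.4  0.3  0.8 -0.5  2.1 -0. ]
[527.3 123.3  -6.3]
[564.7 218.2  -6.3]
[536.7377 150.5766  -2.1023   1.1946] [-0.2 -0.1 -0.1  0.2  0.2  0.4  0.4  0.4  0.   0.1  0.1  0.   0.4  0.5
 -2.1  0.5  1.5 -1.1  0.8  0.5 -0.1  2.8 -2.1]
[525.7 122.7  -2.1]
[563.2 217.5  -2.1]
[ 5.358449e+02  1.500164e+02 -5.123000e-01  1.197400e+00] [-0.4 -0.2 -0.2  0.2  0.3  0.6  0.7  0.8 -0.3 -0.1 -0.1  0.1  0.5  0.6
  0.4 -0.  -0.2  2.8 -0.5]
[ 5.249e+02  1.221e+02 -5.000e-01]
[ 5.621e+02  2.171e+02 -5.000e-01]
```

Run:
```python
from fit import *
import pickle
V=pickle.load(open('w2.pkl','rb')); w=lambda x,y:((x+.5)*.64-.5,(y+.5)*.64-.5)
for n,u,z in(('can',(275,345),65),('can2',(305,430),40),('cone',(462,440),20),('cone tip',(505,525),90)):
    p=atz(V,*w(*u),z);q=p[:2]-[454.8,-175];c,s=np.cos(.469),np.sin(.469);print(n,p.round(1),(q[0]*c-q[1]*s).round(1),(q[0]*s+q[1]*c).round(1))
go([454.8,-175,59],1.102)
```

```text
can [ 448.2 -263.8   65. ] 34.2 -82.2
can2 [ 515.9 -289.8   40. ] 106.4 -74.8
cone [ 584.6 -201.6   20. ] 127.8 35.0
cone tip [ 605.7 -191.2   90. ] 141.9 53.7
row [0.0, -0.002, -0.006] [0.15, 0.33, 13.25]
```

Request:
carry_out(steps=[[0, 0, -0.006, 0.1, 0.3, 0, 110], [0, 0, -0.006, 0.1, 0.3, 2, 110], [0, 0, -0.006, 0.1, 0.3, 5, 110], [0, 0, -0.006, 0.1, 0.3, 8, 110], [0, 0, -0.006, 0.1, 0.3, 10.5, 110], [0, 0, -0.006, 0.1, 0.3, 12.5, 110], [0, 0, -0.006, 0.1, 0.3, 13.2, 110], [0, 0, -0.006, 0.1, 0.3, 13.2, 110]])

```text
time: 3.45
tcp_pos: [456.2, -173.0, 60.0]
eef_rot: [-0.721, -3.056, -0.001]
contact_force: [0.6, 0.0, 0.4]
grip_width: 48.4
finger_force: 0.0
```

Request:
carry_out(steps=[[0, 0, 0, 0, 0, 0, 200], [0, 0, 0, 0, 0, 0, 225], [0, 0, 0, 0, 0, 0, 255], [0, 0, 0, 0, 0, 0, 255], [0, 0, 0, 0, 0, 0, 255], [0, 0, 0, 0, 0, 0, 255], [0, 0, 0, 0, 0, 0, 255], [0, 0, 0, 0, 0, 0, 255]])

```text
time: 4.25
tcp_pos: [456.7, -174.7, 61.1]
eef_rot: [0.725, 3.055, -0.0]
contact_force: [-0.4, 0.1, 5.2]
grip_width: 9.3
finger_force: 59.8
```

```bash
python3 -c "
from h import *
st()"
```

```text
t 4.25 tcp [ 456.7 -174.7   61.1] yaw 1.105 z [ 0.001 -0.    -1.   ] q [-0.37  0.37 -0.31  0.88  0.    0.1 ] F [-0.4  0.1  5.2] M [0.06 0.1  0.  ] w 9.3 ff 59.8
```

Request:
carry_out(steps=[[0, 0, 0, 0, 0, -2, 255], [0, 0, 0, 0, 0, -6, 255], [0, 0, 0, 0, 0, -10, 255], [0, 0, 0, 0, 0, -14, 255], [0, 0, 0, 0, 0, -17, 255], [0, 0, 0, 0, 0, -19, 255], [0, 0, 0.1, 0, 2, -19, 255], [0, 0, 0.2, 0, 5, -19, 255]])

```text
time: 5.05
tcp_pos: [478.7, -130.5, 250.9]
eef_rot: [1.037, 2.964, -0.001]
contact_force: [0.8, 0.6, -1.9]
grip_width: 9.5
finger_force: 59.0
```

```bash
python3 -c "
from h import *
st();go([525.6,122.6,250],-.376)"
```

```text
t 5.05 tcp [ 478.7 -130.5  250.9] yaw 0.898 z [ 0.001 -0.001 -1.   ] q [-0.27  0.23  0.02  1.36 -0.    0.41] F [ 0.8  0.6 -1.9] M [ 0.05 -0.01 -0.03] w 9.5 ff 59.0
row [0.001, 0.001, 1.274] [12.11, 22.71, 0.07]
```

Request:
carry_out(steps=[[0, 0, 0.15, 1.2, 2.5, 0, 255], [0, 0, 0.3, 2.6, 5.5, 0, 255], [0, 0, 0.45, 4, 8.5, 0, 255], [0, 0, 0.6, 6, 11.5, 0, 255], [0, 0, 0.75, 8, 14.5, 0, 255], [0, 0, 0.9, 9.5, 17.5, 0, 255], [0, 0, 1.05, 11, 20.5, 0, 255], [0, 0, 1.18, 12.1, 22.7, 0, 255]])

```text
time: 5.85
tcp_pos: [523.5, 125.4, 249.5]
eef_rot: [-2.509, -1.89, 0.002]
contact_force: [-0.1, 0.0, -1.0]
grip_width: 9.4
finger_force: 59.0
```

Request:
carry_out(steps=[[0, 0, 0.094, 0, 0, 0, 255], [0, 0, 0.094, 0, 0, 0, 255], [0, 0, 0.094, 0, 0, 0, 255], [0, 0, 0.094, 0, 0, 0, 255], [0, 0, 0.094, 0, 0, 0, 255], [0, 0, 0.094, 0, 0, 0, 255], [0, 0, 0.094, 0, 0, 0, 255], [0, 0, 0.094, 0, 0, 0, 255]])

```text
time: 6.65
tcp_pos: [523.7, 123.3, 250.4]
eef_rot: [2.591, 1.776, 0.0]
contact_force: [0.5, -0.2, -1.0]
grip_width: 9.7
finger_force: 59.0
```

Run:
```python
from h import *
import pickle
st();m=model('wrist');im=snap('wrist','w3.png');pickle.dump(m,open('w3.pkl','wb'))
cv2.imwrite('pics/w3b.png',cv2.resize(im[:,:,::-1],(800,600),interpolation=cv2.INTER_CUBIC))
go([525.6,122.6,250],-.376)
```

```text
t 6.65 tcp [523.7 123.3 250.4] yaw -0.369 z [ 0.  0. -1.] q [0.23 0.31 0.13 1.39 0.   2.17] F [ 0.5 -0.2 -1. ] M [-0.03  0.    0.02] w 9.7 ff 59.0
row [0.0, -0.0, 0.007] [0.0, 0.2, 0.04]
```

View pics/w3b.png

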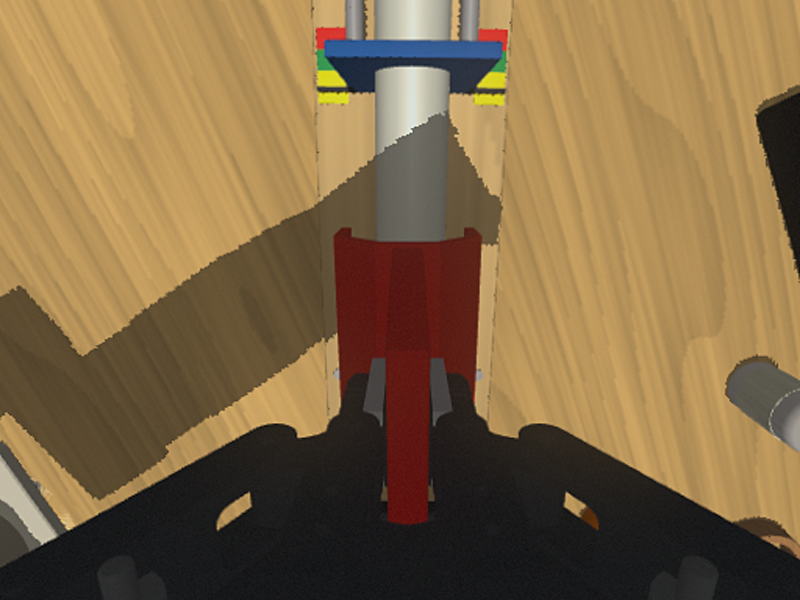

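```bash
cat > rel.py <<'E'
from h import *
import pickle,sys
def edges(row,thr=None):
    g=np.abs(np.convolve(row,[1,1,0,-1,-1],'same'));return g
def meas(tag,rowsT,rowsF,rowsS):
    W=pickle.load(open(tag+'.pkl','rb'));a=cv2.imread(f'pics/{tag}.png');h=cv2.cvtColor(a,cv2.COLOR_BGR2HSV).astype(float)
    s=arm.get_state();R=Ro.from_rotvec(s['eef_rot']).as_matrix();t=s['tcp_pos']
    def cross(sig,i,dirn,lev):
        while (sig[i]<lev): i+=dirn
        return i-dirn*(sig[i]-lev)/(sig[i]-sig[i-dirn])
    def tool(u,v):
        o,d=ray(W,u,v);return R.T@(o-t),R.T@d
    def atZ(u,v,z): # tool z
        o,d=tool(u,v);return o+d*(z-o[2])/d[2]
    # tube: saturation rises outside
    L=[];Rr=[]
    for v in rowsT:
        S=h[v,:,1]; L.append((cross(S,262,-1,70),v)); Rr.append((cross(S,262,1,70),v))
    from scipy.optimize import least_squares
    def f(p): # axis in tool frame at z=zt, y=p0+p1*x
        r=[];ax=np.array([1,p[1],0]);ax/=np.linalg.norm(ax);c=np.array([0,p[0],p[2]])
        for E,sg in((L,-1),(Rr,1)):
            for u in E:
                o,d=tool(*u);n=np.cross(ax,d);n/=np.linalg.norm(n);n*=np.sign(n[1]);r.append((c-o)@n+sg*20.8)
        return np.array(r)
    for z0 in (None,t[2]-100):
        q=least_squares(f if z0 is None else (lambda p:f([p[0],p[1],z0])),[0,0,t[2]-100][:3 if z0 is None else 2]);print('tube y,slope,z',q.x.round(4),'rms',np.sqrt(np.mean(q.fun**2)).round(2))
    for nm,rows,zs in(('fin',rowsF,(-38,)),('shell',rowsS,(61,40))):
        for v in rows:
            S=np.where(((h[v,:,0]<8)|(h[v,:,0]>172))&(h[v,:,1]>150)&(h[v,:,2]>30),1.,0.);i=np.where(S>0)[0];i=i[(i>190)&(i<330)]
            print(nm,v,i.min(),i.max(),[ (atZ(i.min()-.5,v,z).round(1)[:2].tolist(),atZ(i.max()+.5,v,z).round(1)[:2].tolist()) for z in zs])
E
python3 - <<'E'
from rel import *
meas('w3',[78,90,100,110,120,130,140,148],[240,270,300,325],[149,155,175,200,220])
E
```

```text
tube y,slope,z [2.165000e+00 8.100000e-03 1.519521e+02] rms 0.09
tube y,slope,z [2.1549 0.008 ] rms 0.15
fin 240 218 303 [([26.4, -14.4], [26.4, 15.3])]
fin 270 247 274 [([14.7, -4.5], [14.7, 5.4])]
fin 300 248 273 [([2.2, -4.3], [2.2, 5.2])]
fin 325 248 273 [([-8.9, -4.5], [-8.9, 5.4])]
shell 149 215 305 [([43.4, -29.0], [43.3, 29.5]), ([46.4, -25.9], [46.4, 26.3])]
shell 155 214 307 [([39.5, -29.8], [39.5, 30.9]), ([43.0, -26.6], [42.9, 27.6])]
shell 175 215 306 [([26.2, -29.7], [26.2, 30.8]), ([31.1, -26.5], [31.1, 27.5])]
shell 200 216 305 [([8.9, -29.8], [8.9, 30.9]), ([15.7, -26.5], [15.7, 27.6])]
shell 220 217 304 [([-5.5, -29.7], [-5.5, 30.8]), ([2.8, -26.5], [2.8, 27.5])]
```

Request:
carry_out(steps=[[0, 0, 0.008, 0, 0.17, 1, 255], [0, 0, 0.008, 0, 0.17, 3, 255], [0, 0, 0.008, 0, 0.17, 5, 255], [0, 0, 0.008, 0, 0.17, 6.4, 255], [0, 0, 0.008, 0, 0.17, 6.4, 255], [0, 0, 0.008, 0, 0.17, 6.4, 255], [0, 0, 0.008, 0, 0.17, 6.4, 255], [0, 0, 0.008, 0, 0.17, 6.4, 255]])

```text
time: 7.5
tcp_pos: [526.0, 123.0, 187.3]
eef_rot: [2.598, 1.765, 0.003]
contact_force: [0.1, -0.5, -0.8]
grip_width: 9.0
finger_force: 59.0
```

Run:
```python
from h import *
import pickle
st();m=model('wrist');im=snap('wrist','w4.png');pickle.dump(m,open('w4.pkl','wb'))
from rel import *
try: meas('w4',[70,80,90,100,110,120,130],[270,300],[155,175,200])
except Exception as e: print(e)
```

```text
t 7.5 tcp [526.  123.  187.3] yaw -0.377 z [ 0.002  0.    -1.   ] q [ 0.23  0.35  0.01  1.23 -0.    2.18] F [ 0.1 -0.5 -0.8] M [-0.07  0.01  0.02] w 9.0 ff 59.0
tube y,slope,z [-3.27300e-01  3.10000e-03  8.92421e+01] rms 0.1
tube y,slope,z [-0.318  0.003] rms 0.21
fin 270 247 274 [([14.8, -4.5], [14.8, 5.5])]
fin 300 248 273 [([2.3, -4.3], [2.3, 5.3])]
shell 155 214 307 [([39.6, -29.8], [39.6, 31.0]), ([43.1, -26.5], [43.0, 27.7])]
shell 175 214 306 [([26.3, -30.4], [26.3, 30.9]), ([31.2, -27.0], [31.2, 27.6])]
shell 200 216 305 [([9.0, -29.8], [9.0, 30.9]), ([15.8, -26.5], [15.8, 27.6])]
```

Request:
carry_out(steps=[[0, 0, 0.002, 0, -0.06, 0, 255], [0, 0, 0.002, 0, -0.06, 0.5, 255], [0, 0, 0.002, 0, -0.06, 1, 255], [0, 0, 0.002, 0, -0.06, 1.6, 255], [0, 0, 0.002, 0, -0.06, 2.2, 255], [0, 0, 0.002, 0, -0.06, 2.8, 255], [0, 0, 0.002, 0, -0.06, 3.4, 255], [0, 0, 0.002, 0, -0.06, 3.7, 255]])

```text
time: 8.35
tcp_pos: [524.3, 123.0, 148.3]
eef_rot: [-2.6, -1.763, 0.002]
contact_force: [0.5, -0.6, -1.7]
grip_width: 9.5
finger_force: 59.0
```

```bash
python3 -c "
from h import *
st()"
```

```text
t 8.35 tcp [524.3 123.  148.3] yaw -0.379 z [-0.001 -0.    -1.   ] q [ 0.23  0.37 -0.05  1.14 -0.    2.18] F [ 0.5 -0.6 -1.7] M [-0.01 -0.03  0.01] w 9.5 ff 59.0
```

Request:
carry_out(steps=[[0, 0, 0, 0, 0, 0.05, 255], [0, 0, 0, 0, 0, 0.1, 255], [0, 0, 0, 0, 0, 0.15, 255], [0, 0, 0, 0, 0, 0.2, 255], [0, 0, 0, 0, 0, 0.2, 255], [0, 0, 0, 0, 0, 0.2, 255], [0, 0, 0, 0, 0, 0.2, 255], [0, 0, 0, 0, 0, 0.2, 255]])

```text
time: 9.15
tcp_pos: [524.8, 123.1, 147.4]
eef_rot: [2.6, 1.763, 0.0]
contact_force: [-0.8, 0.4, -1.6]
grip_width: 9.5
finger_force: 59.0
```

Request:
carry_out(steps=[[0, 0, 0, 0, 0, 0.05, 255], [0, 0, 0, 0, 0, 0.1, 255], [0, 0, 0, 0, 0, 0.1, 255], [0, 0, 0, 0, 0, 0.1, 255], [0, 0, 0, 0, 0, 0.1, 255], [0, 0, 0, 0, 0, 0.1, 255], [0, 0, 0, 0, 0, 0.1, 255], [0, 0, 0, 0, 0, 0.1, 255]])

```text
time: 9.95
tcp_pos: [524.9, 123.1, 146.6]
eef_rot: [2.6, 1.763, 0.001]
contact_force: [-1.4, 0.7, 3.2]
grip_width: 9.4
finger_force: 59.6
```

Request:
carry_out(steps=[[0, 0, 0, 0, 0, 0.05, 255], [0, 0, 0, 0, 0, 0.05, 255], [0, 0, 0, 0, 0, 0.1, 255], [0, 0, 0, 0, 0, 0.1, 255], [0, 0, 0, 0, 0, 0.1, 255], [0, 0, 0, 0, 0, 0.1, 255], [0, 0, 0, 0, 0, 0.1, 255], [0, 0, 0, 0, 0, 0.1, 255]])

```text
time: 10.75
tcp_pos: [524.8, 123.1, 146.5]
eef_rot: [2.6, 1.763, 0.002]
contact_force: [-2.4, -0.0, 8.7]
grip_width: 8.8
finger_force: 60.6
```

Request:
carry_out(steps=[[0, 0, 0, 0.2, 0, -0.06, 255], [0, 0, 0, 0.8, 0, -0.06, 255], [0, 0, 0, 1.6, 0, -0.06, 255], [0, 0, 0, 2.4, 0, -0.06, 255], [0, 0, 0, 3.2, 0, -0.06, 255], [0, 0, 0, 3.8, 0, -0.06, 255], [0, 0, 0, 4, 0, -0.06, 255], [0, 0, 0, 4, 0, -0.06, 255]])

```text
time: 11.55
tcp_pos: [540.4, 160.0, 146.6]
eef_rot: [2.599, 1.762, 0.002]
contact_force: [-0.5, -1.9, 6.5]
grip_width: 9.5
finger_force: 60.1
```

Run:
```python
from h import *
import pickle
st();m=model('wrist');im=snap('wrist','w5.png');pickle.dump(m,open('w5.pkl','wb'))
cv2.imwrite('pics/w5b.png',cv2.resize(im[:,:,::-1],(800,600),interpolation=cv2.INTER_CUBIC))
```

```text
t 11.55 tcp [540.4 160.  146.6] yaw -0.379 z [ 0.002 -0.001 -1.   ] q [ 0.29  0.42  0.01  1.16 -0.    2.24] F [-0.5 -1.9  6.5] M [-0.5   0.14 -0.03] w 9.5 ff 60.1
```

View pics/w5b.png

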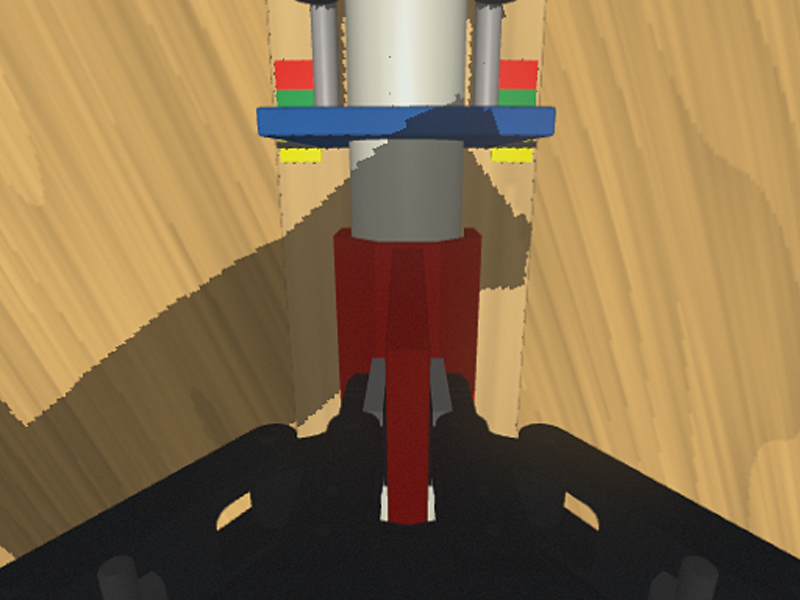

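Saddle is astride the tube and centred, with its end at (407,240) and the plate's front top edge at (407,137). Now the gap, and the face's squareness to the saddle.

Run:
```python
from h import *
import pickle
W=pickle.load(open('w5.pkl','rb'));w=lambda x,y:((x+.5)*.64-.5,(y+.5)*.64-.5)
e=np.array([np.cos(1.195),np.sin(1.195)]);n=np.array([-e[1],e[0]])
t=arm.get_state()['tcp_pos']
for nm,u,z in(('plate L',(258,135),141),('plate mid',(407,138),141),('plate R',(554,135),141),('sad L',(340,230),105),('sad R',(476,230),105),('sad mid top',(380,241),124.5),('sad mid top',(435,241),124.5)):
    p=atz(W,*w(*u),z)[:2]-t[:2];print(nm,(p@e).round(1),(p@n).round(1))
```

```text
plate L 79.2 41.0
plate mid 78.1 -0.6
plate R 78.9 -41.8
sad L 47.5 24.1
sad R 47.3 -26.1
sad mid top 46.5 8.3
sad mid top 46.4 -9.8
```

Request:
carry_out(steps=[[0, 0, 0, 0.4, 0, -0.03, 255], [0, 0, 0, 0.9, 0, -0.03, 255], [0, 0, 0, 1.4, 0, -0.03, 255], [0, 0, 0, 1.9, 0, -0.03, 255], [0, 0, 0, 2.3, 0, -0.03, 255], [0, 0, 0, 2.6, 0, -0.03, 255], [0, 0, 0, 2.6, 0, -0.03, 255], [0, 0, 0, 2.6, 0, -0.03, 255]])

```text
time: 12.4
tcp_pos: [549.8, 184.7, 146.6]
eef_rot: [2.599, 1.763, 0.002]
contact_force: [-0.7, -2.6, 4.6]
grip_width: 9.2
finger_force: 59.9
```

Request:
carry_out(steps=[[0, 0, 0, 0.2, 0, 0, 255], [0, 0, 0, 0.4, 0, 0, 255], [0, 0, 0, 0.6, 0, 0, 255], [0, 0, 0, 0.8, 0, 0, 255], [0, 0, 0, 1.0, 0, 0, 255], [0, 0, 0, 1.2, 0, 0, 255], [0, 0, 0, 1.2, 0, 0, 255], [0, 0, 0, 1.2, 0, 0, 255]])

```text
time: 13.2
tcp_pos: [553.8, 194.9, 146.6]
eef_rot: [2.599, 1.762, -0.001]
contact_force: [-2.1, -4.2, 6.6]
grip_width: 9.2
finger_force: 60.2
```

Run:
```python
from h import *
st();s=arm.get_state();e=np.array([np.cos(1.195),np.sin(1.195)]);print(s['contact_force'][:2]@e,(s['tcp_pos'][:2]-[540.4,160])@e)
```

```text
t 13.2 tcp [553.8 194.9 146.6] yaw -0.379 z [ 0.    -0.002 -1.   ] q [ 0.34  0.46  0.08  1.19 -0.    2.29] F [-2.1 -4.2  6.6] M [-0.9   0.33  0.08] w 9.2 ff 60.2
-4.707135716430384 37.43253613941404
```

Request:
carry_out(steps=[[0, 0, 0, 0.2, 0, 0, 255], [0, 0, 0, 0.4, 0, 0, 255], [0, 0, 0, 0.6, 0, 0, 255], [0, 0, 0, 0.8, 0, 0, 255], [0, 0, 0, 1.0, 0, 0, 255], [0, 0, 0, 1.2, 0, 0, 255], [0, 0, 0, 1.2, 0, 0, 255], [0, 0, 0, 1.2, 0, 0, 255]])

```text
time: 14.0
tcp_pos: [557.5, 204.4, 146.6]
eef_rot: [2.598, 1.76, -0.005]
contact_force: [-3.7, -9.3, 7.9]
grip_width: 9.2
finger_force: 60.5
```

Run:
```python
from h import *
import pickle
st();s=arm.get_state();e=np.array([np.cos(1.195),np.sin(1.195)]);print(s['contact_force'][:2]@e,(s['tcp_pos'][:2]-[540.4,160])@e)
im=snap('wrist','w6.png');b=snap('scene','s6.png');d=snap('side','d6.png')
c=lambda i,x,y,w,h,k:cv2.resize(i[y:y+h,x:x+w,::-1],None,fx=k,fy=k,interpolation=cv2.INTER_CUBIC)
o=np.zeros((600,800,3),np.uint8)
o[:300,:800]=c(im,150,0,220,130,4)[:300,:800] if 0 else cv2.resize(im[30:126,140:396,::-1],(800,300),interpolation=cv2.INTER_CUBIC)
o[300:600,:400]=cv2.resize(b[125:200,280:380,::-1],(400,300),interpolation=cv2.INTER_CUBIC)
o[300:600,400:]=cv2.resize(d[65:140,225:325,::-1],(400,300),interpolation=cv2.INTER_CUBIC)
cv2.imwrite('pics/c6.png',o)
```

```text
t 14.0 tcp [557.5 204.4 146.6] yaw -0.38 z [-0.001 -0.005 -1.   ] q [ 0.35  0.48  0.11  1.2  -0.    2.3 ] F [-3.7 -9.3  7.9] M [-1.69  0.73  0.1 ] w 9.2 ff 60.5
-10.008346071683482 47.57441663952509
```

View pics/c6.png

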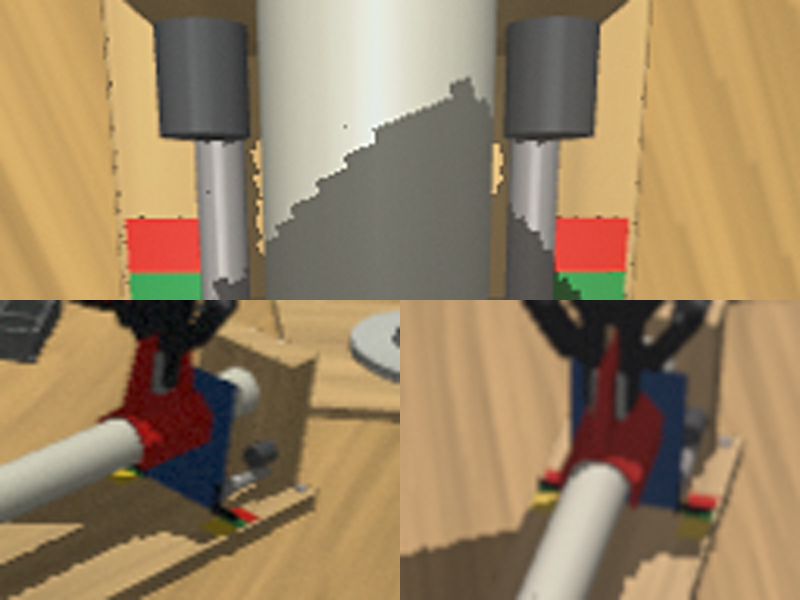

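Request:
carry_out(steps=[[0, 0, 0, 0.2, 0, 0, 255], [0, 0, 0, 0.4, 0, 0, 255], [0, 0, 0, 0.6, 0, 0, 255], [0, 0, 0, 0.75, 0, 0, 255], [0, 0, 0, 0.85, 0, 0, 255], [0, 0, 0, 0.85, 0, 0, 255], [0, 0, 0, 0.85, 0, 0, 255], [0, 0, 0, 0.85, 0, 0, 255]])

```text
time: 14.95
tcp_pos: [560.0, 210.7, 146.7]
eef_rot: [2.598, 1.757, -0.009]
contact_force: [-6.1, -12.0, 11.3]
grip_width: 9.1
finger_force: 60.9
```

Run:
```python
from h import *
st();s=arm.get_state();e=np.array([np.cos(1.195),np.sin(1.195)]);print(s['contact_force'][:2]@e,(s['tcp_pos'][:2]-[540.4,160])@e)
im=snap('wrist','w7.png');b=snap('scene','s7.png');d=snap('side','d7.png')
o=np.zeros((600,800,3),np.uint8)
o[:300]=cv2.resize(im[60:156,140:396,::-1],(800,300),interpolation=cv2.INTER_CUBIC)
o[300:,:400]=cv2.resize(b[160:190,320:360,::-1],(400,300),interpolation=cv2.INTER_CUBIC)
o[300:,400:]=cv2.resize(d[85:130,255:315,::-1],(400,300),interpolation=cv2.INTER_CUBIC)
cv2.imwrite('pics/c7.png',o)
```

```text
t 14.95 tcp [560.  210.7 146.7] yaw -0.381 z [-0.002 -0.008 -1.   ] q [ 0.36  0.49  0.12  1.21 -0.01  2.32] F [ -6.1 -12.   11.3] M [-2.49  1.13  0.13] w 9.1 ff 60.9
-13.390147797276837 54.391721141019666
```

View pics/c7.png

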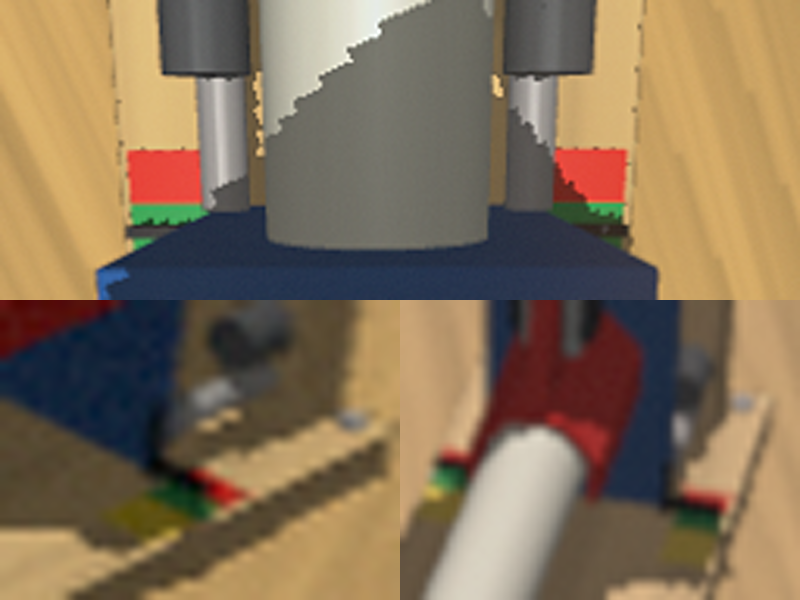

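The pointers (130,232) and (628,231) stand level in the green, with the near edge about 7 mm short of red, so travel is about 22 mm. Holding.

Request:
carry_out(steps=[[0, 0, 0, 0, 0, 0, 255], [0, 0, 0, 0, 0, 0, 255], [0, 0, 0, 0, 0, 0, 255], [0, 0, 0, 0, 0, 0, 255], [0, 0, 0, 0, 0, 0, 255], [0, 0, 0, 0, 0, 0, 255], [0, 0, 0, 0, 0, 0, 255], [0, 0, 0, 0, 0, 0, 255]])

```text
time: 15.9
tcp_pos: [560.0, 210.7, 146.8]
eef_rot: [2.598, 1.758, -0.009]
contact_force: [-5.5, -12.2, 11.0]
grip_width: 9.1
finger_force: 60.9
```

Request:
carry_out(steps=[[0, 0, 0, 0, 0, 0, 255], [0, 0, 0, 0, 0, 0, 255], [0, 0, 0, 0, 0, 0, 255], [0, 0, 0, 0, 0, 0, 255], [0, 0, 0, 0, 0, 0, 255], [0, 0, 0, 0, 0, 0, 255], [0, 0, 0, 0, 0, 0, 255], [0, 0, 0, 0, 0, 0, 255]])

```text
time: 16.7
tcp_pos: [560.0, 210.8, 146.7]
eef_rot: [2.598, 1.758, -0.009]
contact_force: [-6.5, -12.7, 10.9]
grip_width: 9.1
finger_force: 60.9
```

Request:
carry_out(steps=[[0, 0, 0, 0, 0, 0, 255], [0, 0, 0, 0, 0, 0, 255], [0, 0, 0, 0, 0, 0, 255], [0, 0, 0, 0, 0, 0, 255], [0, 0, 0, 0, 0, 0, 255], [0, 0, 0, 0, 0, 0, 255], [0, 0, 0, 0, 0, 0, 255], [0, 0, 0, 0, 0, 0, 255]])

```text
time: 17.5
tcp_pos: [560.0, 210.8, 146.7]
eef_rot: [2.598, 1.758, -0.009]
contact_force: [-5.3, -13.4, 11.2]
grip_width: 9.1
finger_force: 60.9
```

Request:
carry_out(steps=[[0, 0, 0, 0, 0, 0, 255], [0, 0, 0, 0, 0, 0, 255], [0, 0, 0, 0, 0, 0, 255], [0, 0, 0, 0, 0, 0, 255], [0, 0, 0, 0, 0, 0, 255], [0, 0, 0, 0, 0, 0, 255], [0, 0, 0, 0, 0, 0, 255], [0, 0, 0, 0, 0, 0, 255]])

```text
time: 18.3
tcp_pos: [560.0, 210.8, 146.7]
eef_rot: [2.598, 1.758, -0.009]
contact_force: [-4.7, -11.4, 11.4]
grip_width: 8.9
finger_force: 60.9
```

Request:
carry_out(steps=[[0, 0, 0, 0, 0, 0, 255], [0, 0, 0, 0, 0, 0, 255], [0, 0, 0, 0, 0, 0, 255], [0, 0, 0, 0, 0, 0, 255], [0, 0, 0, 0, 0, 0, 255], [0, 0, 0, 0, 0, 0, 255], [0, 0, 0, 0, 0, 0, 255], [0, 0, 0, 0, 0, 0, 255]])

```text
time: 19.1
tcp_pos: [560.0, 210.7, 146.8]
eef_rot: [2.598, 1.757, -0.009]
contact_force: [-5.3, -12.0, 10.2]
grip_width: 9.2
finger_force: 60.9
```

Run:
```python
from h import *
st();s=arm.get_state();e=np.array([np.cos(1.195),np.sin(1.195)]);print(s['contact_force'][:2]@e)
im=snap('wrist','w8.png');a=cv2.imread('pics/w7.png')
print('mean image change in gauge area',np.abs(im[100:150,175:345,::-1].astype(int)-a[100:150,175:345]).mean())
```

```text
t 19.1 tcp [560.  210.7 146.8] yaw -0.381 z [-0.002 -0.008 -1.   ] q [ 0.36  0.49  0.12  1.21 -0.01  2.32] F [ -5.3 -12.   10.2] M [-2.45  1.12  0.08] w 9.2 ff 60.9
-13.151366152415827
mean image change in gauge area 1.0486666666666666
```

Push was steady for over 4 s and nothing drifted; handing in.

```bash
python3 -c "
from h import *
print(job.job_done())"
```

```text
the job is handed in; nothing more can be done
None
```

The red saddle sits astride the tube, fin up and square against the blue stop; the pointers are in the green at about 22 mm, the push (about 13 N) held steady for over 4 s, and the arm is still gripping and pressing, so you can put the screws in.

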